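# Extend the sensor boom to its next hole

## Robot

A 6-joint arm with a two-finger parallel gripper is mounted at the origin on the work surface. World frame = base frame: x ahead of the robot, y to its left, z up, the work surface at z = 0. Lengths are in m, angles in degrees, forces in N, time in s.
With the tool pointing down it reaches from about 0.3 to 0.75 m from the base axis. Payload 8.5 kg.
Tool frame: the origin (TCP) lies at the very end of the fingers, on their centre line; the grasp point (between the pads) lies 19 mm behind it; z points along the fingers, y is the line along which they close (so a half turn about z gives the same grasp; the last joint's range is limited). The gripper opens to 85 mm and grips with 20 to 120 N. Pads are 22 mm wide; open, the fingers measure 114 mm over their backs; the gripper's body (76 mm by 85 mm) begins 54 mm behind the grasp point. The pads swing forward as they close: fully open they stand 13 mm farther back than shut.
Start: joints at [-89.227, 21.807, 74.336, -0, 83.858, -12.336], TCP at [0.125, -0.536, 0.231] pointing down, gripper open.
Joint ranges: [-178.18, 178.18], [-50.72, 133.34], [12.68, 142.11], [-81.47, 261.47], [9.98, 163.14], [-165.26, 165.26]. Speed limits (degrees/s): [136.94, 136.94, 180, 180, 180, 180].

## Interface

Orientations are given as a 3x3 rotation matrix whose columns are the frame's x, y, z axes.
In Python, from rig import env, imaging gives the robot as it stands. The module is installed in compiled form; this text tells all that it offers.
- The arm moves only by the tool arm_command, never from a script. Its arguments are lists of equal length, an entry for each row: "turn": the turn, a rotation vector about the tool's x, y, z in units of 5 degrees (1.0 is 5 degrees), a list of three; "xyz": the shift along the tool's x, y, z in units of 50 mm (1.0 is 50 mm), a list of three; "claw": the finger opening in mm, from 0 to 85.4. A call has 1 to 12 rows; each row shifts and turns the commanded pose from where the row before left it, along the tool's axes as they then stand; what a row does not reach is not made up. A row lasts 1/10 s, in which the tool goes at most 50 mm and 8.59 degrees, less where a joint would pass 70% of its speed; a pose out of reach is approached as far as the arm can. A call is refused whole if a number of a shift passes 1 or a number of a turn 1, either way. A call with a gripper value outside its range is refused whole. The fingers move at their own pace and stop on an object; "squeeze" is the grip in N (left out, the last holds). Time passes only in rows, so rows that do not move let the fingers close. It gives the time, the measured TCP pose, the force, the opening and the grip force at its end, in the units of the state.
- env.observe(): the state, without advancing time (a new reading comes with each control period).
- imaging.get_image(name): name is "side" or "top" or "wrist"; returns (picture, depth): 384x512x3 uint8, blue, green, red; 384x512 float32, m along the optical axis (not along the pixel's ray), 0 where there is no reading.
- imaging.camera_info(name): a dict with "camera_matrix" (3x3 intrinsics, pixels), "rvec" (rotation vector, rad) and "tvec" (3), from world to camera coordinates, as OpenCV has them. Camera axes: x right, y down, z forward; pixel columns grow to the right and rows downward; lengths in m; the calibration is good to about 2 mm. A picture is of the moment at which its call begins: read the wrist's pose just before it. camera_info takes no time and is no camera call; for the wrist camera it gives the pose at the moment of the call.
- env.close_job(): hands the job in; it is judged then, once.
The state is a dict: "time_s": time; "q": joint angles; "qvel": joint speeds; "joint_efforts": joint torques, N m; "position": TCP position; "tool_rot": TCP orientation; "ft_force": force on the tool from outside, world axes, zero at the start; "wrist_torque": the same for the moment, N m; "grip_width": finger opening in m; "gripper_force": force on a finger pad.
Only numpy, scipy, OpenCV 4.12 (cv2) and the standard library are available. Lean on these libraries where they do the work, as an engineer would, in place of code of your own. Each camera call takes 0.05 s, during which the arm holds its last target. There are 200 camera calls.

## Task

Lengthen the telescoping boom of the bench stand so that its sensor head comes out over the steel pot: pinch the sleeve across the sprung button to press the button in, slide the sleeve outward (away from the post) until the button pops out through the sleeve's next hole, and before letting go keep up a steady outward pull of about 10 N for a second to make sure that it has caught. Never strain the button hard against the hole (stay well below 20 N), let go with the button fully out, and leave the pot and the other things where they are.

Things in the scene. Friction and masses are not known exactly. Their poses are not given: they have to be found in the camera images.
- stand: bolted-down grey bench stand: base 160 x 140 x 14 mm, post 162 mm high, level square boom along the stand's +y, its axis 135 mm up. Origin: centre of the base's underside, below the post; z up. The boom's fixed inner tube is 22 mm square and ends at y = 265 mm; the button sits in its +x face at y = 170 mm
- sleeve (a joint): metres the sleeve has slid out along the stand's +y; 0 at the start, end stop 0.068. The next hole catches somewhere from 0.035 to 0.058: it differs each time and must be felt for. Sliding takes 4 to 6 N, but starting the pressed button under the hole's edge (first 9 mm) up to 15 N, safe for the button. Play in a hole 0.75 mm either way; with the button out the sleeve stops dead
- button (a joint): metres the button is pressed in: 0 fully out, 0.0065 tip flush with the sleeve's face, about 0.0085 riding under the sleeve's wall, stop 0.0105. Its spring takes 3 to 6 N
- button_tip (a point): tip of the steel button's dome (12 mm diameter), standing 6.5 mm proud of the sleeve's +x face and 20.5 mm from the boom's axis when out; press towards the stand's -x. A pad closed flat on the sleeve presses it flush; then the hole's edge can ride over its dome as the sleeve is slid. When out, its straight sides lock the sleeve
- pot: open steel pot, 90 mm across, 72 mm high, standing below the place that the sensor head will reach. Origin: centre of its underside. To be left alone
- jar: amber glass jar, 52 mm diameter, 75 mm high, a bystander. Origin: centre of its underside
- wrench: steel wrench lying on the bench, a bystander. Origin: underside, middle; it lies along its x
- beaker: glass beaker, 60 mm diameter, 70 mm high, a bystander. Origin: centre of its underside
- sleeve_hole (a point): centre of the hole where the button sits at the start, on the +x face of the bare aluminium sleeve (28 mm square, 2 mm walls, from 90 mm inward to 115 mm outward of this point), 14 mm from the boom's axis; moves with the sleeve. Axes as the stand's. The next hole is further inward (-y). The outer end has a 34 mm black cap and the sensor head, 38 mm across, 60 mm high

How it is judged (in metres and radians):
On the way, in this order (a step that is already met when the one before it is completed fails the run):
1. the button is pressed in and the sleeve drawn off it (value of joint sleeve between 0.01 and 0.03 m and value of joint button above 0.006 m), for 0.05 s.
2. the button is out through the next hole and bears on the hole's edge with at least 3 N for 0.3 s (value of joint sleeve above 0.032 m and value of joint button below 0.002 m and contact force between button and sleeve above 3 N), for 0.3 s.
At the end, for the whole second after the job is handed in: the sleeve stands at its next hole (32 to 61 mm out) with the button fully out (within 1.5 mm), at rest and let go (value of joint sleeve between 0.032 and 0.061 m and value of joint button below 0.0015 m and velocity of joint sleeve between -0.01 and 0.01 m/s); the robot touches nothing.
It fails at once if the button is strained against the sleeve with more than 20 N (contact force between button and sleeve above 20 N).
It fails at once if the pot, jar, wrench or beaker is moved by more than 15 mm (distance of any of pot, jar, wrench, beaker from where it was at the start of the episode above 0.015 m).
It also fails if it takes over 40 s, if anything falls off the work surface, if the arm or the gripper's body presses on something with over 40 N, if the wrist force passes 120 N, or if a joint passes its speed limit or range.

## Working session

There is one attempt and no reset: what is moved stays moved. The work goes in short steps, Python scripts to look and compute and a tool call to move; the robot and the scene stay as the last step left them, time stands still between calls to the robot, and variables do not carry over. Pictures are saved under pics/ and viewed, at most 10 in all, crops included, and the job is handed in when it is done.

Besides the shell and the picture viewer there is one more tool, called after ">>>" as name(argument=value, ...), one argument or row to a line, values as JSON. arm_command: Moves the arm, as the interface text tells. Its arguments: {"type":"object","properties":{"turn":{"type":"array"},"xyz":{"type":"array"},"claw":{"type":"array"},"squeeze":{"type":"number"}},"required":["turn","xyz","claw"]}

```bash
mkdir -p pics; cat > h.py <<'E'
from rig import env, imaging
import numpy as np, cv2
def cam(n):
    c=imaging.camera_info(n);R=cv2.Rodrigues(np.array(c["rvec"],float))[0];return np.array(c["camera_matrix"]),R,np.array(c["tvec"],float).ravel()
def pts(n,depth):
    K,R,t=cam(n);v,u=np.mgrid[0:384,0:512]
    p=np.stack([(u-K[0,2])/K[0,0]*depth,(v-K[1,2])/K[1,1]*depth,depth],-1)
    return (p-t)@R
E
python3 - <<'E'
from h import *
for n in("side","top"):
    K,R,t=cam(n);im,d=imaging.get_image(n);np.savez(n,im=im,d=d);cv2.imwrite(f"pics/{n}0.png",im);print(n,K[0,0],-R.T@t,R[2])
print(env.observe())
E
```

```text
side 397.6958259074431 [0.4011721  0.62446865 0.77783253] [ 0.20185779 -0.65113587 -0.73162525]
top 489.1235838625979 [0.46900486 0.03291374 1.14088835] [ 0.09028164  0.00458508 -0.99590572]
{'time_s': 0.1, 'q': array([-8.92256841e+01,  2.18359766e+01,  7.43794555e+01, -5.59314330e-04,
        8.38569568e+01, -1.23358251e+01]), 'qvel': array([ 0.04268752, -0.1567111 , -0.18887423,  0.04681643,  0.06439987,
       -0.04366721]), 'joint_efforts': array([ 4.15192204e-03, -4.49215150e+01, -2.31654382e+01, -1.08066961e-04,
        3.69450543e-03,  7.91408326e-06]), 'position': array([ 0.12474425, -0.53539896,  0.23078995]), 'tool_rot': array([[ 9.73935601e-01,  2.26824699e-01, -2.67788000e-05],
       [ 2.26824551e-01, -9.73934817e-01,  1.26317853e-03],
       [ 2.60439284e-04, -1.23632863e-03, -9.99999202e-01]]), 'ft_force': array([0.050496  , 0.02130998, 0.30110304]), 'wrist_torque': array([ 0.02251971, -0.04279464, -0.02242402]), 'gripper_force': 0.0, 'grip_width': 0.08511308409509945}
```

View pics/top0.png

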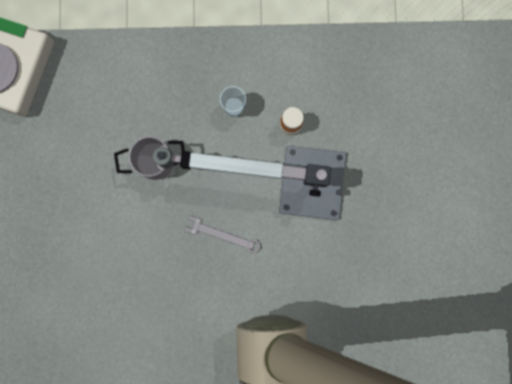

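View pics/side0.png

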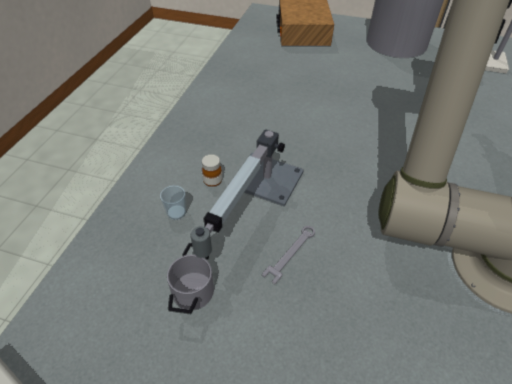

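The top view (up is +x, left is +y) shows the post at about (318,175), with the boom running left to the head at (165,155) and the pot at (150,158). The beaker is at (233,100), the jar at (291,119) and the wrench at (225,235). The side view agrees. The button face should look away from the robot (+x).

```bash
python3 - <<'E'
from h import *
d=np.load("top.npz");P=pts("top",d["d"]);im=d["im"]
hsv=cv2.cvtColor(im,cv2.COLOR_BGR2HSV)
z=P[...,2]
v,u=np.mgrid[0:384,0:512]
box=(u>120)&(u<360)&(v>80)&(v<260)
m=box&(abs(z-.149)<.012)&(hsv[...,2]>150)
m&=(u>180)&(u<300)
q=P[m];print(len(q),q[:,2].mean(),q[:,2].std())
r=cv2.minAreaRect(q[:,:2].astype(np.float32));print("sleeve rect",r)
c=q[:,:2].mean(0);w,V=np.linalg.eigh(np.cov(q[:,:2].T));a=V[:,1];a*=np.sign(a[1]);print("c",c,"axis",a)
s=(q[:,:2]-c)@a;n=(q[:,:2]-c)@np.array([a[1],-a[0]]);print("s",np.percentile(s,[0,1,50,99,100]),"n",np.percentile(n,[1,99]))
mb=(u>260)&(v>135)&(u<360)&(v<230)&(abs(z-.014)<.006);r=cv2.minAreaRect(P[mb][:,:2].astype(np.float32));print("base",r,z[mb].mean())
for nm,(U,Vv,rad) in dict(pot=(150,158,25),beaker=(233,100,16),jar=(291,119,14),post=(318,175,14),head=(165,155,12)).items():
    k=((u-U)**2+(v-Vv)**2<rad**2)&(z>.03);p=P[k];print(nm,p.min(0),p.max(0),np.median(p,0))
E
```

```text
1450 0.14866766098895232 0.0024543447415168312
sleeve rect ((0.6092935800552368, 0.049970924854278564), (0.22563032805919647, 0.028530605137348175), 81.99170684814453)
c [0.60964508 0.05698262] axis [0.1403368  0.99010382]
s [-0.11981491 -0.11630698  0.00076628  0.10363816  0.1058217 ] n [-0.01339091  0.01445067]
base ((0.587772011756897, -0.10451982170343399), (0.1404668539762497, 0.16076967120170593), 81.87934112548828) 0.014103462342012684
pot [0.46900486 0.03291374 0.03010367] [0.69106389 0.3135079  1.14088835] [0.63405482 0.23549818 0.07304354]
beaker [0.74364655 0.0475365  0.03000184] [0.80144091 0.10382048 0.07556419] [0.78617094 0.07656493 0.05886046]
jar [ 0.46900486 -0.08162882  0.03014581] [0.74977279 0.03291374 1.14088835] [ 0.7214437  -0.05538765  0.07388125]
post [ 0.46900486 -0.12333111  0.11568067] [0.60919681 0.03291374 1.14088835] [ 0.58504111 -0.09684747  0.15691028]
head [0.46900486 0.03291374 0.03667726] [0.67636946 0.2349606  1.14088835] [0.63024834 0.21447527 0.1562248 ]
```

>>> arm_command(
  turn=[
    [0,0,-1],
    [0,0,-1],
    [0,0,-1],
    [0,0,-1],
    [0,0,-1],
    [0,0,-1],
    [0,0,-1],
    [0,0,-1],
    [0,0,-1],
    [0,0,-1],
    [0,0,-1],
    [0,0,-1],
  ],
  xyz=[
    [0,0,0],
    [0,0,0],
    [0,0,0],
    [0,0,0],
    [0,0,0],
    [0,0,0],
    [0,0,0],
    [0,0,0],
    [0,0,0],
    [0,0,0],
    [0,0,0],
    [0,0,0],
  ],
  claw=[85,85,85,85,85,85,85,85,85,85,85,85],
  squeeze=40,
)

```text
time_s: 1.3
position: [0.1247, -0.5355, 0.231]
tool_rot: [[0.287, 0.958, -0.0], [0.958, -0.287, 0.001], [0.001, -0.0, -1.0]]
ft_force: [-0.5, 0.9, -0.3]
grip_width: 0.085
gripper_force: 0.0
```

>>> arm_command(
  turn=[
    [0,0,-0.9],
    [0,0,-0.86],
    [0,0,0],
    [0,0,0],
    [0,0,0],
    [0,0,0],
    [0,0,0],
    [0,0,0],
    [0,0,0],
    [0,0,0],
    [0,0,0],
    [0,0,0],
  ],
  xyz=[
    [0,0,0],
    [0,0,0],
    [0.66,0.4,0],
    [0.66,0.4,0],
    [0.66,0.4,0],
    [0.66,0.4,0],
    [0.66,0.4,0],
    [0.66,0.4,0],
    [0.66,0.4,0],
    [0.66,0.4,0],
    [0.66,0.4,0],
    [0.66,0.4,0],
  ],
  claw=[85,85,85,85,85,85,85,85,85,85,85,85],
)

```text
time_s: 2.5
position: [0.3699, -0.2356, 0.2312]
tool_rot: [[0.141, 0.99, -0.0], [0.99, -0.141, 0.0], [0.0, -0.0, -1.0]]
ft_force: [0.8, -0.3, -0.4]
grip_width: 0.0848
gripper_force: 0.0
```

>>> arm_command(
  turn=[
    [0,0,0],
    [0,0,0],
    [0,0,0],
    [0,0,0],
    [0,0,0],
    [0,0,0],
    [0,0,0],
    [0,0,0],
    [0,0,0],
    [0,0,0],
    [0,0,0],
    [0,0,0],
  ],
  xyz=[
    [0.66,0.4,0],
    [0.66,0.4,0],
    [0.66,0.4,0],
    [0.66,0.4,0],
    [0.66,0.4,0],
    [0.66,0.4,0],
    [0.66,0.4,0],
    [0.66,0.4,0],
    [0.66,0.4,0],
    [0.6,0.4,0],
    [0,0,0],
    [0,0,0],
  ],
  claw=[85,85,85,85,85,85,85,85,85,85,85,85],
)

```text
time_s: 3.7
position: [0.6131, 0.0589, 0.2305]
tool_rot: [[0.14, 0.99, -0.001], [0.99, -0.14, -0.0], [-0.0, -0.001, -1.0]]
ft_force: [-0.5, -0.1, 0.4]
grip_width: 0.0853
gripper_force: 0.0
```

```bash
python3 - <<'E'
from h import *
o=env.observe();print(o["time_s"],o["position"],o["tool_rot"],o["ft_force"])
im,d=imaging.get_image("wrist");K,R,t=cam("wrist");np.savez("wrist",im=im,d=d,K=K,R=R,t=t);cv2.imwrite("pics/w0.png",im);print(-R.T@t,R[2])
E
```

```text
3.7 [0.61309854 0.05889056 0.23053901] [[ 1.39651153e-01  9.90199687e-01 -1.46134209e-03]
 [ 9.90200712e-01 -1.39651478e-01 -1.22866633e-04]
 [-3.25741085e-04 -1.42986351e-03 -9.99998925e-01]] [-0.46332407 -0.11091201  0.37999779]
[0.6242737  0.14005474 0.37283057] [-0.04559887 -0.31672058 -0.9474222 ]
```

View pics/w0.png

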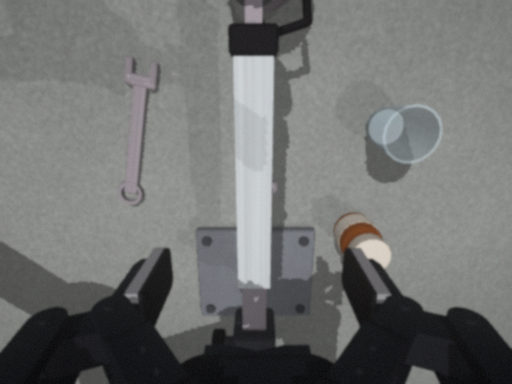

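The wrist view shows the sleeve running from (253,55) to (255,288) between the fingers, with the cap at the top. A small nub at about (275,187) on the right edge is the button.

```bash
python3 - <<'E'
from h import *
f=np.load("wrist.npz");im,K,R,t=f["im"],f["K"],f["R"],f["t"];C=-R.T@t
def ray(u,v,z):
    d=R.T@np.linalg.inv(K)@[u,v,1];return C+d*(z-C[2])/d[2]
g=cv2.cvtColor(im,cv2.COLOR_BGR2GRAY)
m=(g>165)&(np.abs(np.mgrid[0:384,0:512][1]-254)<30)
E=[]
for r in range(65,285,8):
    c=np.where(m[r])[0]
    if len(c)>10:E.append(np.r_[ray(c[0]-.5,r,.149),ray(c[-1]+.5,r,.149)])
E=np.array(E);mid=(E[:,:2]+E[:,3:5])/2;w=np.linalg.norm(E[:,:2]-E[:,3:5],axis=1);p=np.polyfit(mid[:,1],mid[:,0],1);print("width",w.round(4),"slope",p,np.degrees(np.arctan(p[0])))
rr=np.where(m.any(1))[0];print("sleeve rows",rr.min(),rr.max(),"inner end",ray(255,288,.149),"outer",ray(253,55,.149))
print("button?",ray(275,187,.135))
cv2.imwrite("pics/w1.png",cv2.resize(im[150:230,225:305],None,fx=6,fy=6,interpolation=2))
E
```

```text
width [0.0283 0.0279 0.0281 0.0283 0.0278 0.028  0.0283 0.0278 0.028  0.0275
 0.0278 0.028  0.0282 0.0285 0.0287 0.029  0.0277 0.0279 0.0282 0.0284
 0.0279 0.0273 0.0276 0.0279 0.0273 0.0275 0.0278 0.0255] slope [0.14131868 0.60135138] 8.043699473293465
sleeve rows 56 287 inner end [ 0.59901091 -0.02530804  0.149     ] outer [0.62452037 0.1620685  0.149     ]
button? [0.62816283 0.06100843 0.135     ]
```

View pics/w1.png

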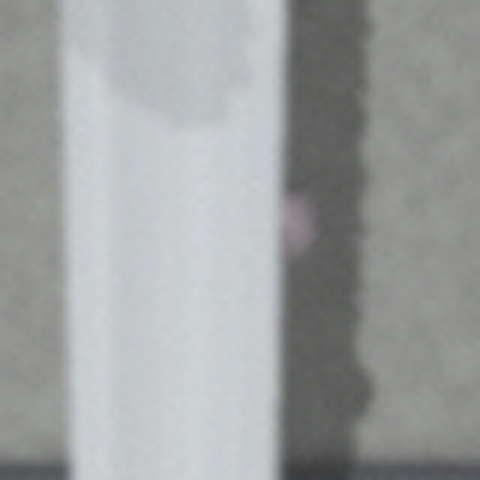

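The button is confirmed at about (0.630, 0.061), and the slope and sleeve width match the given sizes. I'll correct sideways and descend.

>>> arm_command(
  turn=[
    [0,0,0],
    [0,0,0],
    [0,0,0],
    [0,0,0],
    [0,0,0],
    [0,0,0],
    [0,0,0],
    [0,0,0],
    [0,0,0],
  ],
  xyz=[
    [0.08,-0.07,0],
    [0,0,0.3],
    [0,0,0.4],
    [0,0,0.4],
    [0,0,0.4],
    [0,0,0.4],
    [0,0,0.4],
    [0,0,0],
    [0,0,0],
  ],
  claw=[85,85,85,85,85,85,85,85,85],
)

```text
time_s: 4.65
position: [0.6102, 0.0626, 0.1172]
tool_rot: [[0.141, 0.99, 0.0], [0.99, -0.141, -0.0], [0.0, 0.0, -1.0]]
ft_force: [-0.1, -0.8, -0.0]
grip_width: 0.0849
gripper_force: 0.0
```

>>> arm_command(
  turn=[
    [0,0,0],
    [0,0,0],
    [0,0,0],
    [0,0,0],
    [0,0,0],
    [0,0,0],
    [0,0,0],
    [0,0,0],
    [0,0,0],
    [0,0,0],
  ],
  xyz=[
    [0,0,0],
    [0,0,0],
    [0,0,0],
    [0,0,0],
    [0,0,0],
    [0,0,0],
    [0,0,0],
    [0,0,0],
    [0,0,0],
    [0,0,0],
  ],
  claw=[60,50,44,38,34,30,26,22,20,20],
  squeeze=40,
)

```text
time_s: 5.65
position: [0.6108, 0.0629, 0.1171]
tool_rot: [[0.141, 0.99, 0.002], [0.99, -0.141, -0.0], [0.0, 0.002, -1.0]]
ft_force: [3.5, -0.9, 6.4]
grip_width: 0.0272
gripper_force: 39.9
```

>>> arm_command(
  turn=[
    [0,0,0],
    [0,0,0],
    [0,0,0],
    [0,0,0],
  ],
  xyz=[
    [0.02,0,0],
    [0.02,0,0],
    [0.02,0,0],
    [0,0,0],
  ],
  claw=[20,20,20,20],
)

```text
time_s: 6.05
position: [0.6111, 0.0648, 0.1171]
tool_rot: [[0.141, 0.99, 0.001], [0.99, -0.141, -0.002], [-0.002, 0.001, -1.0]]
ft_force: [1.9, -6.0, 7.0]
grip_width: 0.0277
gripper_force: 40.1
```

>>> arm_command(
  turn=[
    [0,0,0],
    [0,0,0],
    [0,0,0],
    [0,0,0],
    [0,0,0],
  ],
  xyz=[
    [0.02,0,0],
    [0.02,0,0],
    [0.02,0,0],
    [0.02,0,0],
    [0,0,0],
  ],
  claw=[20,20,20,20,20],
)

```text
time_s: 6.55
position: [0.6116, 0.0682, 0.1171]
tool_rot: [[0.141, 0.99, 0.001], [0.99, -0.141, -0.003], [-0.003, 0.001, -1.0]]
ft_force: [1.3, -7.9, 6.6]
grip_width: 0.0277
gripper_force: 39.4
```

>>> arm_command(
  turn=[
    [0,0,0],
    [0,0,0],
    [0,0,0],
    [0,0,0],
    [0,0,0],
    [0,0,0],
  ],
  xyz=[
    [0.03,0,0],
    [0.03,0,0],
    [0.03,0,0],
    [0.03,0,0],
    [0.03,0,0],
    [0,0,0],
  ],
  claw=[20,20,20,20,20,20],
)

```text
time_s: 7.15
position: [0.6128, 0.0766, 0.1171]
tool_rot: [[0.141, 0.99, 0.001], [0.99, -0.141, -0.001], [-0.001, 0.001, -1.0]]
ft_force: [3.7, -4.4, 6.6]
grip_width: 0.0274
gripper_force: 39.4
```

```bash
python3 - <<'E'
from h import *
o=env.observe();print(o["position"],o["ft_force"])
im,d=imaging.get_image("wrist");K,R,t=cam("wrist");np.savez("wrist2",im=im,d=d,K=K,R=R,t=t)
C=-R.T@t
def ray(u,v,z):
    d=R.T@np.linalg.inv(K)@[u,v,1];return C+d*(z-C[2])/d[2]
cv2.imwrite("pics/w2.png",im)
E
```

```text
[0.61275067 0.07661146 0.11710473] [ 3.71462964 -4.43481347  6.59027781]
```

View pics/w2.png

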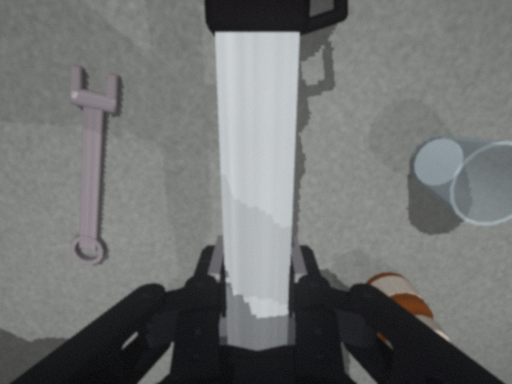

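The wrist view shows the sleeve between the closed fingers. The cap's inner edge, at row 31, marks how far the sleeve has slid.

```bash
python3 - <<'E'
from h import *
for n,u in(("wrist",253),("wrist2",257)):
    f=np.load(n+".npz");im,K,R,t=f["im"],f["K"],f["R"],f["t"];C=-R.T@t
    g=cv2.cvtColor(im,cv2.COLOR_BGR2GRAY)[:100,u-6:u+6].mean(1);v=np.where(g<110)[0].max()+.5
    d=R.T@np.linalg.inv(K)@[u,v,1];p=C+d*(.149-C[2])/d[2];print(n,v,p,p[:2]@[.14,.99])
E
```

```text
wrist 55.5 [0.62447517 0.16175828 0.149     ] 0.2475672161989317
wrist2 31.5 [0.62661006 0.17612809 0.149     ] 0.26209221555266216
```

The sleeve has moved about 14 mm with no slip. Sliding drag is about 4 N. Next I'll go to about 31 mm, then feel for the hole.

>>> arm_command(
  turn=[
    [0,0,0],
    [0,0,0],
    [0,0,0],
    [0,0,0],
    [0,0,0],
    [0,0,0],
    [0,0,0],
    [0,0,0],
    [0,0,0],
    [0,0,0],
  ],
  xyz=[
    [0.04,0,0],
    [0.04,0,0],
    [0.04,0,0],
    [0.04,0,0],
    [0.04,0,0],
    [0.04,0,0],
    [0.04,0,0],
    [0.04,0,0],
    [0.02,0,0],
    [0,0,0],
  ],
  claw=[20,20,20,20,20,20,20,20,20,20],
)

```text
time_s: 8.2
position: [0.6151, 0.0933, 0.1171]
tool_rot: [[0.141, 0.99, 0.001], [0.99, -0.141, -0.002], [-0.001, 0.001, -1.0]]
ft_force: [2.1, -5.3, 7.2]
grip_width: 0.0271
gripper_force: 39.3
```

>>> arm_command(
  turn=[
    [0,0,0],
    [0,0,0],
    [0,0,0],
  ],
  xyz=[
    [0.02,0,0],
    [0.02,0,0],
    [0,0,0],
  ],
  claw=[20,20,20],
)

```text
time_s: 8.5
position: [0.6154, 0.0953, 0.1171]
tool_rot: [[0.141, 0.99, 0.001], [0.99, -0.141, -0.001], [-0.001, 0.001, -1.0]]
ft_force: [2.2, -2.6, 6.5]
grip_width: 0.0274
gripper_force: 39.3
```

>>> arm_command(
  turn=[
    [0,0,0],
    [0,0,0],
    [0,0,0],
  ],
  xyz=[
    [0.02,0,0],
    [0.01,0,0],
    [0,0,0],
  ],
  claw=[20,20,20],
)

```text
time_s: 8.8
position: [0.6156, 0.0965, 0.1171]
tool_rot: [[0.141, 0.99, 0.001], [0.99, -0.141, -0.002], [-0.002, 0.001, -1.0]]
ft_force: [1.5, -5.7, 6.6]
grip_width: 0.0276
gripper_force: 39.3
```

>>> arm_command(
  turn=[
    [0,0,0],
    [0,0,0],
    [0,0,0],
  ],
  xyz=[
    [0.02,0,0],
    [0.01,0,0],
    [0,0,0],
  ],
  claw=[20,20,20],
)

```text
time_s: 9.1
position: [0.6158, 0.0979, 0.1171]
tool_rot: [[0.141, 0.99, 0.001], [0.99, -0.141, -0.002], [-0.002, 0.001, -1.0]]
ft_force: [0.7, -5.5, 6.8]
grip_width: 0.0271
gripper_force: 39.3
```

>>> arm_command(
  turn=[
    [0,0,0],
    [0,0,0],
    [0,0,0],
  ],
  xyz=[
    [0.02,0,0],
    [0.01,0,0],
    [0,0,0],
  ],
  claw=[20,20,20],
)

```text
time_s: 9.4
position: [0.616, 0.0996, 0.1171]
tool_rot: [[0.141, 0.99, 0.001], [0.99, -0.141, -0.002], [-0.001, 0.001, -1.0]]
ft_force: [2.0, -4.7, 5.7]
grip_width: 0.0273
gripper_force: 39.3
```

>>> arm_command(
  turn=[
    [0,0,0],
    [0,0,0],
    [0,0,0],
  ],
  xyz=[
    [0.02,0,0],
    [0.01,0,0],
    [0,0,0],
  ],
  claw=[20,20,20],
)

```text
time_s: 9.7
position: [0.6162, 0.101, 0.1171]
tool_rot: [[0.141, 0.99, 0.001], [0.99, -0.141, -0.002], [-0.002, 0.001, -1.0]]
ft_force: [1.9, -5.9, 7.2]
grip_width: 0.0278
gripper_force: 39.3
```

>>> arm_command(
  turn=[
    [0,0,0],
    [0,0,0],
    [0,0,0],
  ],
  xyz=[
    [0.02,0,0],
    [0.01,0,0],
    [0,0,0],
  ],
  claw=[20,20,20],
)

```text
time_s: 10.0
position: [0.6164, 0.1025, 0.1171]
tool_rot: [[0.141, 0.99, 0.001], [0.99, -0.141, -0.002], [-0.002, 0.001, -1.0]]
ft_force: [1.3, -6.8, 6.2]
grip_width: 0.0277
gripper_force: 39.3
```

>>> arm_command(
  turn=[
    [0,0,0],
    [0,0,0],
    [0,0,0],
  ],
  xyz=[
    [0.02,0,0],
    [0.01,0,0],
    [0,0,0],
  ],
  claw=[20,20,20],
)

```text
time_s: 10.3
position: [0.6167, 0.1039, 0.1171]
tool_rot: [[0.141, 0.99, 0.001], [0.99, -0.141, -0.002], [-0.002, 0.001, -1.0]]
ft_force: [2.0, -5.8, 6.2]
grip_width: 0.0273
gripper_force: 39.3
```

>>> arm_command(
  turn=[
    [0,0,0],
    [0,0,0],
    [0,0,0],
  ],
  xyz=[
    [0.02,0,0],
    [0.01,0,0],
    [0,0,0],
  ],
  claw=[20,20,20],
)

```text
time_s: 10.6
position: [0.6169, 0.1054, 0.1171]
tool_rot: [[0.141, 0.99, 0.001], [0.99, -0.141, -0.002], [-0.002, 0.001, -1.0]]
ft_force: [1.7, -6.0, 6.6]
grip_width: 0.0277
gripper_force: 39.3
```

>>> arm_command(
  turn=[
    [0,0,0],
    [0,0,0],
    [0,0,0],
  ],
  xyz=[
    [0.02,0,0],
    [0.01,0,0],
    [0,0,0],
  ],
  claw=[20,20,20],
)

```text
time_s: 10.9
position: [0.6171, 0.1072, 0.1171]
tool_rot: [[0.141, 0.99, 0.001], [0.99, -0.141, -0.001], [-0.001, 0.001, -1.0]]
ft_force: [1.9, -3.8, 6.9]
grip_width: 0.0274
gripper_force: 39.3
```

>>> arm_command(
  turn=[
    [0,0,0],
    [0,0,0],
    [0,0,0],
  ],
  xyz=[
    [0.01,0,0],
    [0.01,0,0],
    [0,0,0],
  ],
  claw=[20,20,20],
)

```text
time_s: 11.2
position: [0.6173, 0.1088, 0.1171]
tool_rot: [[0.141, 0.99, 0.002], [0.99, -0.141, -0.0], [0.0, 0.002, -1.0]]
ft_force: [3.9, 1.4, 5.9]
grip_width: 0.0274
gripper_force: 39.2
```

The resistance has vanished, so the dome is emerging into the hole. I'll use small steps from here.

>>> arm_command(
  turn=[
    [0,0,0],
    [0,0,0],
    [0,0,0],
  ],
  xyz=[
    [0.01,0,0],
    [0.01,0,0],
    [0,0,0],
  ],
  claw=[20,20,20],
)

```text
time_s: 11.5
position: [0.6175, 0.1099, 0.1172]
tool_rot: [[0.141, 0.99, 0.002], [0.99, -0.141, -0.0], [0.0, 0.002, -1.0]]
ft_force: [3.0, 0.3, 6.0]
grip_width: 0.0273
gripper_force: 39.2
```

>>> arm_command(
  turn=[
    [0,0,0],
    [0,0,0],
    [0,0,0],
  ],
  xyz=[
    [0.01,0,0],
    [0.01,0,0],
    [0,0,0],
  ],
  claw=[20,20,20],
)

```text
time_s: 11.8
position: [0.6176, 0.1112, 0.1171]
tool_rot: [[0.141, 0.99, 0.002], [0.99, -0.141, 0.0], [0.001, 0.002, -1.0]]
ft_force: [3.2, 0.8, 5.9]
grip_width: 0.0276
gripper_force: 39.2
```

>>> arm_command(
  turn=[
    [0,0,0],
    [0,0,0],
    [0,0,0],
  ],
  xyz=[
    [0.01,0,0],
    [0.01,0,0],
    [0,0,0],
  ],
  claw=[20,20,20],
)

```text
time_s: 12.1
position: [0.6177, 0.1116, 0.1171]
tool_rot: [[0.141, 0.99, 0.001], [0.99, -0.141, -0.001], [-0.0, 0.002, -1.0]]
ft_force: [2.8, -2.8, 5.3]
grip_width: 0.0273
gripper_force: 39.3
```

>>> arm_command(
  turn=[
    [0,0,0],
    [0,0,0],
    [0,0,0],
  ],
  xyz=[
    [0.01,0,0],
    [0.01,0,0],
    [0,0,0],
  ],
  claw=[20,20,20],
)

```text
time_s: 12.4
position: [0.6178, 0.1123, 0.1171]
tool_rot: [[0.141, 0.99, 0.001], [0.99, -0.141, -0.001], [-0.001, 0.001, -1.0]]
ft_force: [2.3, -4.8, 6.7]
grip_width: 0.0272
gripper_force: 39.3
```

>>> arm_command(
  turn=[
    [0,0,0],
    [0,0,0],
    [0,0,0],
  ],
  xyz=[
    [0.01,0,0],
    [0.01,0,0],
    [0,0,0],
  ],
  claw=[20,20,20],
)

```text
time_s: 12.7
position: [0.6179, 0.1132, 0.1171]
tool_rot: [[0.141, 0.99, 0.001], [0.99, -0.141, -0.001], [-0.001, 0.001, -1.0]]
ft_force: [1.9, -3.6, 7.3]
grip_width: 0.0274
gripper_force: 39.3
```

>>> arm_command(
  turn=[
    [0,0,0],
    [0,0,0],
    [0,0,0],
  ],
  xyz=[
    [0.01,0,0],
    [0.01,0,0],
    [0,0,0],
  ],
  claw=[20,20,20],
)

```text
time_s: 13.0
position: [0.618, 0.1137, 0.1171]
tool_rot: [[0.141, 0.99, 0.001], [0.99, -0.141, -0.002], [-0.002, 0.001, -1.0]]
ft_force: [1.5, -6.7, 7.4]
grip_width: 0.0275
gripper_force: 39.3
```

>>> arm_command(
  turn=[
    [0,0,0],
    [0,0,0],
    [0,0,0],
  ],
  xyz=[
    [0.01,0,0],
    [0,0,0],
    [0,0,0],
  ],
  claw=[20,20,20],
)

```text
time_s: 13.3
position: [0.618, 0.1138, 0.1171]
tool_rot: [[0.141, 0.99, 0.001], [0.99, -0.141, -0.003], [-0.002, 0.001, -1.0]]
ft_force: [1.2, -8.9, 7.3]
grip_width: 0.0274
gripper_force: 39.4
```

It has stopped dead, with force rising at constant position. I'll add a little more pull and hold for over a second.

>>> arm_command(
  turn=[
    [0,0,0],
    [0,0,0],
    [0,0,0],
  ],
  xyz=[
    [0.01,0,0],
    [0,0,0],
    [0,0,0],
  ],
  claw=[20,20,20],
)

```text
time_s: 13.6
position: [0.618, 0.114, 0.1171]
tool_rot: [[0.141, 0.99, 0.0], [0.99, -0.141, -0.003], [-0.003, 0.001, -1.0]]
ft_force: [0.9, -9.7, 7.7]
grip_width: 0.0271
gripper_force: 39.4
```

>>> arm_command(
  turn=[
    [0,0,0],
    [0,0,0],
    [0,0,0],
    [0,0,0],
    [0,0,0],
    [0,0,0],
    [0,0,0],
    [0,0,0],
    [0,0,0],
    [0,0,0],
    [0,0,0],
    [0,0,0],
  ],
  xyz=[
    [0.005,0,0],
    [0,0,0],
    [0,0,0],
    [0,0,0],
    [0,0,0],
    [0,0,0],
    [0,0,0],
    [0,0,0],
    [0,0,0],
    [0,0,0],
    [0,0,0],
    [0,0,0],
  ],
  claw=[20,20,20,20,20,20,20,20,20,20,20,20],
)

```text
time_s: 14.8
position: [0.618, 0.114, 0.1171]
tool_rot: [[0.142, 0.99, 0.0], [0.99, -0.142, -0.004], [-0.004, 0.001, -1.0]]
ft_force: [0.3, -11.3, 7.6]
grip_width: 0.0276
gripper_force: 39.4
```

```bash
python3 - <<'E'
from h import *
o=env.observe();print(o["position"],o["ft_force"])
f=None
im,d=imaging.get_image("wrist");K,R,t=cam("wrist");C=-R.T@t
g=cv2.cvtColor(im,cv2.COLOR_BGR2GRAY)[:100,251:263].mean(1);v=np.where(g<110)[0].max()+.5
d=R.T@np.linalg.inv(K)@[257,v,1];p=C+d*(.149-C[2])/d[2];print(v,p[:2]@[.14,.99]-.2476)
cv2.imwrite("pics/w3.png",im)
E
```

```text
[0.61804382 0.11397526 0.11711334] [  0.25563834 -11.33073835   7.63743359]
31.5 0.052249801261697815
```

The sleeve is held at about 51.5 mm under 11 N for 1.2 s. Now I'll ease off, open, and check.

>>> arm_command(
  turn=[
    [0,0,0],
    [0,0,0],
    [0,0,0],
    [0,0,0],
    [0,0,0],
    [0,0,0],
    [0,0,0],
    [0,0,0],
    [0,0,0],
    [0,0,0],
    [0,0,0],
  ],
  xyz=[
    [-0.01,0,0],
    [-0.01,0,0],
    [-0.015,0,0],
    [0,0,0],
    [0,0,0],
    [0,0,0],
    [0,0,0],
    [0,0,0],
    [0,0,0],
    [0,0,0],
    [0,0,0],
  ],
  claw=[20,20,20,20,30,45,60,75,85,85,85],
)

```text
time_s: 15.95
position: [0.6176, 0.1145, 0.1163]
tool_rot: [[0.141, 0.99, -0.0], [0.99, -0.141, 0.0], [0.0, -0.0, -1.0]]
ft_force: [0.2, -0.6, 0.6]
grip_width: 0.0847
gripper_force: 0.0
```

>>> arm_command(
  turn=[
    [0,0,0],
    [0,0,0],
    [0,0,0],
    [0,0,0],
    [0,0,0],
    [0,0,0],
    [0,0,0],
    [0,0,0],
    [0,0,0],
  ],
  xyz=[
    [0,0,0],
    [0,0,-0.3],
    [0,0,-0.4],
    [0,0,-0.4],
    [0,0,-0.4],
    [0,0,-0.4],
    [0,0,-0.4],
    [0,0,0],
    [0,0,0],
  ],
  claw=[85,85,85,85,85,85,85,85,85],
)

```text
time_s: 16.85
position: [0.6175, 0.1145, 0.2308]
tool_rot: [[0.141, 0.99, -0.0], [0.99, -0.141, 0.0], [0.0, -0.0, -1.0]]
ft_force: [-0.9, -0.3, -1.0]
grip_width: 0.0854
gripper_force: 0.0
```

```bash
python3 - <<'E'
from h import *
o=env.observe();print(o["time_s"],o["position"],o["ft_force"])
im,d=imaging.get_image("wrist");K,R,t=cam("wrist")
b=np.array([.630,.061,.135]);p=K@(R@b+t);u,v=(p[:2]/p[2]).astype(int);print(u,v)
cv2.imwrite("pics/w4.png",np.hstack([cv2.resize(im,(400,300)),cv2.resize(im[max(v-50,0):v+50,u-60:u+60],(360,300),interpolation=2)]))
E
```

```text
16.85 [0.61747371 0.11445325 0.23081116] [-0.94437211 -0.33008115 -0.99922792]
279 246
```

View pics/w4.png

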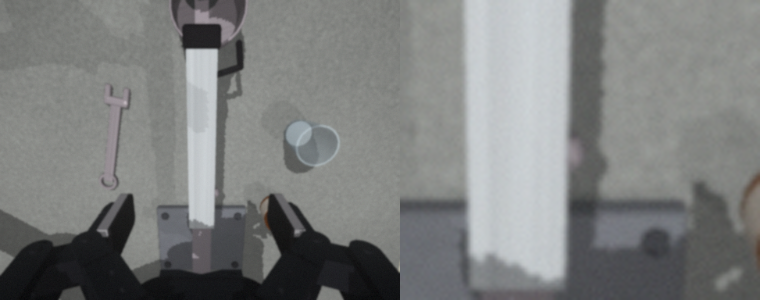

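The picture shows the gripper clear. The button nub stands proud of the sleeve edge at about (575,150) in the crop, and the bystanders look undisturbed.

```bash
python3 -c "
from rig import env
print(env.close_job())"
```

```text
the job is handed in; nothing more can be done
None
```

The sleeve slid out about 51 mm and the button caught in the next hole, holding about 11 N of pull for over a second; I let go with the button out and nothing else touched, then handed the job in (no verdict was returned).

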